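# Put the drill-press accessories back in their caddy

## Task

Tidy the drill-press accessories into the wooden caddy: the hole saw, the sanding drum, the V-block and the long steel bar each go down into the hollow cut to their shape, resting flat on its floor and the same way up as they stand now. Leave the plain steel block and the open pipe coupling, which only look alike, where they stand on the bench.

Things in the scene. Friction and masses are not known exactly. Their poses are not given: they have to be found in the camera images.
- hole_saw: Hole saw of bright steel standing teeth down: closed round cup, 56 mm diameter and 42 mm high, with a 28 mm dark collar 5 mm high on its top and a round shank 11 mm in diameter standing upright in the middle, up to 74 mm above the underside. About 0.22 kg. Origin: centre of its underside; z up.
- sanding_drum: Sanding drum standing on end: red-brown abrasive sleeve, 34 mm diameter and 48 mm high, a dark nut (18 mm, up to 54 mm) on its top and a round steel shank 9 mm in diameter standing upright in the middle, up to 80 mm above the underside. About 0.12 kg. Origin: centre of its underside; z up.
- v_block: Steel V-block, 60 mm long (its x), 40 mm wide (its y), 40 mm high, with a V groove 24 mm wide and 12 mm deep along its x in the middle of the top; its long side faces are plain and flat. About 0.45 kg. Origin: centre of its underside; z up.
- parallel_bar: Long slim steel bar standing on its edge: 120 mm long (its x), 16 mm thick (its y), 36 mm high, with three dark round holes in each side. About 0.4 kg. Origin: centre of its underside; z up.
- plain_block: Look-alike of the V-block that does not belong in the caddy: plain steel block, 60 mm (x) by 40 mm (y) by 40 mm high, flat top without a groove. Loose. Origin: centre of its underside; z up.
- pipe_coupling: Look-alike of the hole saw that does not belong in the caddy: steel pipe coupling, an open tube 56 mm outside, 42 mm inside, 42 mm high, standing on end, no shank. Loose. Origin: centre of its underside; z up.
- well_saw: The hole saw's place: block with the large round hollow, 76 mm in diameter. Pale wood insert block, 152 mm (its x) by 96 (its y) by 18 mm, fixed in the caddy. Origin: centre of its underside, 6 mm above the bench, under the hollow's centre; z up. The hollow's flat grey-lined floor is 8 mm above the origin, the block's top 18 mm. The four blocks lie side by side along y, in varying order, in a shallow dark tray, 404 by 168 mm, rim 20 mm high.
- well_drum: The sanding drum's place: block with the small round hollow, 54 mm in diameter. Pale wood insert block, 152 mm (its x) by 96 (its y) by 18 mm, fixed in the caddy. Origin: centre of its underside, 6 mm above the bench, under the hollow's centre; z up. The hollow's flat grey-lined floor is 8 mm above the origin, the block's top 18 mm.
- well_vee: The V-block's place: block with the broad rectangular hollow, 84 mm (its x) by 62 mm (its y). Pale wood insert block, 152 mm (its x) by 96 (its y) by 18 mm, fixed in the caddy. Origin: centre of its underside, 6 mm above the bench, under the hollow's centre; z up. The hollow's flat grey-lined floor is 8 mm above the origin, the block's top 18 mm.
- well_bar: The long bar's place: block with the long narrow hollow, 140 mm (its x) by 36 mm (its y). Pale wood insert block, 152 mm (its x) by 96 (its y) by 18 mm, fixed in the caddy. Origin: centre of its underside, 6 mm above the bench, under the hollow's centre; z up. The hollow's flat grey-lined floor is 8 mm above the origin, the block's top 18 mm.

How it is judged (in metres and radians):
At the end, for the whole second after the job is handed in: Hole saw and drum within 16 mm, bar within 18 mm and V-block within 20 mm of their own hollow's centre, upright within 0.1 rad, on its floor (underside 5 to 10.5 mm above the block's), at rest; plain block and coupling upright, within 25 mm of where they started (horizontal distance between hole_saw and well_saw below 0.016 m and z of hole_saw in the frame of well_saw between 0.005 and 0.0105 m and angle between each of hole_saw, sanding_drum, v_block, parallel_bar, plain_block, pipe_coupling's own z axis and vertical below 0.1 rad and linear speed of each of hole_saw, sanding_drum, v_block, parallel_bar below 0.02 m/s and angular speed of each of hole_saw, sanding_drum, v_block, parallel_bar below 0.2 rad/s and horizontal distance between sanding_drum and well_drum below 0.016 m and z of sanding_drum in the frame of well_drum between 0.005 and 0.0105 m and horizontal distance between v_block and well_vee below 0.02 m and z of v_block in the frame of well_vee between 0.005 and 0.0105 m and horizontal distance between parallel_bar and well_bar below 0.018 m and z of parallel_bar in the frame of well_bar between 0.005 and 0.0105 m and distance of each of plain_block, pipe_coupling from where it was at the start of the episode below 0.025 m); the robot touches nothing.
It fails at once if the plain block is moved more than 25 mm (distance of plain_block from where it was at the start of the episode above 0.025 m).
It fails at once if the pipe coupling is moved more than 25 mm (distance of pipe_coupling from where it was at the start of the episode above 0.025 m).
It also fails if it takes over 109 s, if anything falls off the work surface, if the arm or the gripper's body presses on something with over 40 N, if the wrist force passes 120 N, or if a joint passes its speed limit or range.

## Robot

A 6-joint arm with a two-finger parallel gripper is mounted at the origin on the work surface. World frame = base frame: x ahead of the robot, y to its left, z up, the work surface at z = 0. Lengths are in mm, angles in degrees, forces in N, time in s.
With the tool pointing down it reaches from about 300 to 850 mm from the base axis. Payload 4.2 kg.
Tool frame: the origin (TCP) lies between the finger pads; the fingertips stand 19 mm ahead of it and the grasp point (between the pads) is the TCP; z points along the fingers, x is the direction in which the jaws open and shut, and the axes are right-handed (so a half turn about z gives the same grasp; the last joint's range is limited). The gripper opens to 91 mm and grips with 3 to 60 N. Pads are 32 mm wide; open, the fingers measure 118 mm over their backs; the gripper's body (76 mm by 178 mm) begins 60 mm behind the grasp point.
Start: joints at [72.995, 18.312, 89.639, -0, 72.044, -1.146], TCP at [157.137, 553.127, 232.976] pointing down, gripper open.
Joint ranges: [-177.97, 177.97], [-48.28, 115.42], [12.27, 149.76], [-77.06, 257.06], [2.81, 150.46], [-146.56, 146.56]. Speed limits (degrees/s): [147.25, 147.25, 180, 180, 180, 180].

## Interface

Orientations are given as [roll, pitch, yaw] about the fixed x, y, z axes, in that order (R = Rz(yaw) Ry(pitch) Rx(roll)).
In Python, from workcell import sensors, grab_frame, env gives the robot as it stands.
- The arm moves only by the tool servo_tool, never from a script. Its argument "motion" is one flat list of numbers, 7 for each row, row after row: the shift along the world's x, y, z in mm, then the turn, a rotation vector about the world's x, y, z in rad, then the opening in per cent of the stroke, from 0 (shut) to 100 (fully open). In form: [x, y, z, rx, ry, rz, grip, x, y, z, rx, ry, rz, grip, ...]. A call has 1 to 10 rows; each row shifts and turns the commanded pose from where the row before left it; what a row does not reach is not made up. A row lasts 1/12 s, in which the tool goes at most 41.7 mm and 7.16 degrees, less where a joint would pass 70% of its speed; a pose out of reach is approached as far as the arm can. A call with a gripper value outside its range is refused whole. The fingers move at their own pace and stop on an object; "newtons" is the grip in N (left out, the last holds). Time passes only in rows, so rows that do not move let the fingers close. It gives the time, the measured TCP pose, the force and the opening at its end, in the units of the state.
- sensors.state(): the state, without advancing time (a new reading comes with each control period).
- grab_frame(name): name is "side" or "top"; returns a dict with "image" (480x640x3 uint8, red, green, blue), "depth" (480x640 float32, mm along the optical axis (not along the pixel's ray), 0 where there is no reading), "fx", "fy", "cx", "cy" (pixels), "extrinsics" (4x4, takes a point from camera to world coordinates). Camera axes: x right, y up, looking along -z (the intrinsics and any distortion apply to the point x, -y, -z); pixel columns grow to the right and rows downward; lengths in mm; the calibration is good to about 2 mm. A picture is of the moment at which its call begins.
- env.job_done(): hands the job in, once; it reports no verdict.
The state is a dict: "time_s": time; "qpos": joint angles; "qvel": joint speeds; "effort": joint torques, N m; "ee_pos": TCP position; "ee_rot": TCP orientation; "force": force on the tool from outside, world axes, zero at the start; "torque": the same for the moment, N m; "gripper_width": finger opening in mm.
Only numpy, scipy, OpenCV 4.12 (cv2) and the standard library are available. Lean on these libraries where they do the work, as an engineer would, in place of code of your own. Each camera call takes 0.05 s, during which the arm holds its last target.

## Working session

There is one attempt and no reset: what is moved stays moved. The work goes in short steps, Python scripts to look and compute and a tool call to move; the robot and the scene stay as the last step left them, time stands still between calls to the robot, and variables do not carry over. Pictures are saved under pics/ and viewed, and the job is handed in when it is done.

Besides the shell and the picture viewer there is one more tool, called after ">>>" as name(argument=value, ...) on one line, values as JSON. servo_tool: Moves the arm, as the interface text tells. Its arguments: {"type":"object","properties":{"motion":{"type":"array"},"newtons":{"type":"number"}},"required":["motion"]}

```bash
mkdir -p pics; python3 - <<'E'
from workcell import sensors, grab_frame, env
import cv2,numpy as np
print(sensors.state())
for n in("top","side"):
    f=grab_frame(n); cv2.imwrite(f"pics/{n}0.png",f["image"][:,:,::-1]); np.savez(f"{n}0.npz",**f)
    print(n,f["fx"],f["fy"],f["cx"],f["cy"],np.round(f["extrinsics"],3).tolist(), [k for k in f])
E
```

```text
{'time_s': 0.0, 'qpos': array([ 7.29916896e+01,  1.83513635e+01,  8.97075675e+01, -2.79096960e-03,
        7.20447398e+01, -1.14548021e+00]), 'qvel': array([-0.07071984, -0.00037398,  0.06177483,  0.02742472,  0.00783405,
       -0.03957906]), 'effort': array([-1.11856847e-03, -4.12460160e+01, -2.31977981e+01,  7.27209798e-02,
        4.55329497e-02, -1.28076204e-04]), 'ee_pos': array([157.03421308, 552.63411567, 232.11517975]), 'ee_rot': array([1.79999420e+02, 1.03703179e-01, 7.41380321e+01]), 'force': array([-1.17919567, -0.22746809,  0.70476039]), 'torque': array([-0.06911663, -0.02519546,  0.03149848]), 'gripper_width': 91.12530020831075}
top 447.8851601771903 447.8851601771903 317.5441505499414 240.54320500998784 [[-0.017, 0.997, -0.069, 485.263], [-1.0, -0.015, 0.025, 17.488], [0.024, 0.069, 0.997, 926.309], [0.0, 0.0, 0.0, 1.0]] ['image', 'depth', 'fx', 'fy', 'cx', 'cy', 'extrinsics']
side 433.4426605648028 433.4426605648028 322.5940357159894 241.32189331799282 [[0.736, 0.421, -0.53, 12.845], [-0.677, 0.431, -0.597, -599.167], [-0.023, 0.798, 0.602, 654.476], [0.0, 0.0, 0.0, 1.0]] ['image', 'depth', 'fx', 'fy', 'cx', 'cy', 'extrinsics']
```

View pics/top0.png

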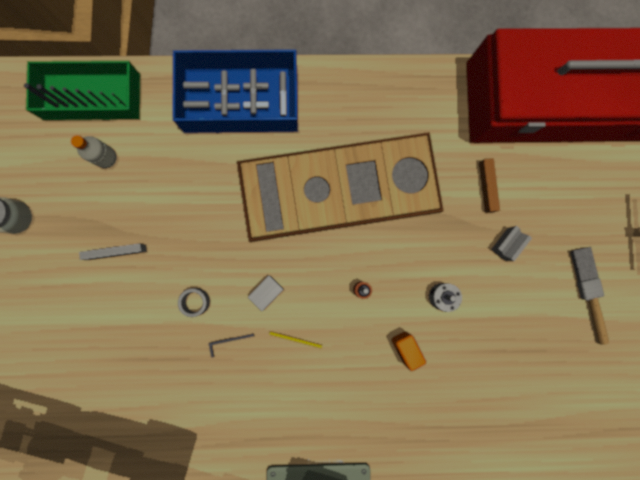

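View pics/side0.png

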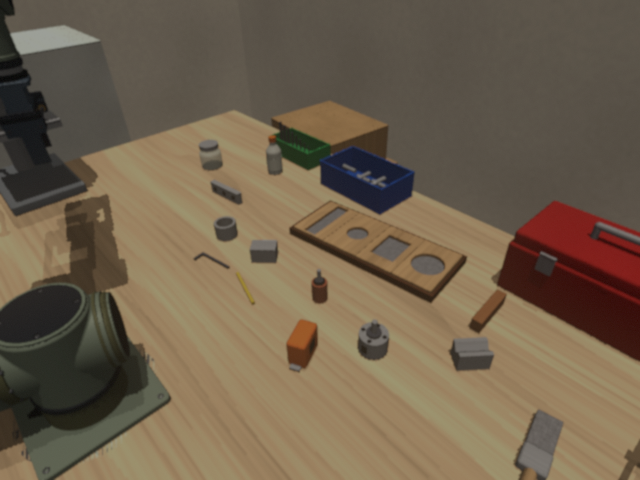

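The top view shows the bar at (112,251), coupling (193,302), plain block (266,292), drum (362,289), hole saw (446,297) and V-block (512,243). The hollows are bar (270,196), drum (317,189), vee (364,182) and saw (410,175). Next I'll measure them with depth and rays.

```bash
cat > h.py <<'E'
import numpy as np,cv2
def load(n): return dict(np.load(n))
def world(f):
    d=f["depth"].astype(float); v,u=np.mgrid[:480,:640]
    P=np.stack([(u-f["cx"])/f["fx"]*d,-(v-f["cy"])/f["fy"]*d,-d],-1)
    E=f["extrinsics"]; return P@E[:3,:3].T+E[:3,3]
def ray(f,uv,z):
    uv=np.atleast_2d(uv).astype(float)
    c=np.stack([(uv[:,0]-f["cx"])/f["fx"],-(uv[:,1]-f["cy"])/f["fy"],-np.ones(len(uv))],-1)
    E=f["extrinsics"]; r=c@E[:3,:3].T; t=(z-E[2,3])/r[:,2]; return E[:3,3]+r*t[:,None]
E
python3 - <<'E'
from h import *
f=load("top0.npz");W=world(f)
rois=dict(bar=(72,235,155,268),coup=(172,282,215,322),plain=(242,270,292,314),drum=(348,276,378,304),saw=(425,278,468,316),vee=(488,222,534,265))
for k,(a,b,c,d) in rois.items():
    P=W[b:d,a:c].reshape(-1,3); z=P[:,2]
    print(k,"bench",np.median(z[z<8]).round(1),"top pct",np.percentile(z,[80,95,99,100]).round(1))
    for lo,hi in((12,100),(30,45),(46,52),(60,90)):
        Q=P[(z>lo)&(z<hi)]
        if len(Q)<6: continue
        r=cv2.minAreaRect(Q[:,:2].astype(np.float32)); cc,rad=cv2.minEnclosingCircle(Q[:,:2].astype(np.float32))
        print("  ",lo,hi,len(Q),"mean",Q.mean(0).round(1),"rect",np.round(r[0],1),np.round(r[1],1),round(r[2],1),"circ",np.round(cc,1),round(rad,1))
# hollows: gray by saturation
hsv=cv2.cvtColor(f["image"],cv2.COLOR_RGB2HSV)
m=((hsv[...,1]<70)*255).astype(np.uint8)
M=np.zeros_like(m);M[130:242,235:445]=m[130:242,235:445]
M=cv2.morphologyEx(M,cv2.MORPH_OPEN,np.ones((3,3)))
for c in cv2.findContours(M,cv2.RETR_EXTERNAL,cv2.CHAIN_APPROX_NONE)[0]:
    if cv2.contourArea(c)<100: continue
    p=ray(f,c[:,0],14)[:,:2].astype(np.float32); r=cv2.minAreaRect(p)
    print("hollow",c[:,0].mean(0).round(),np.round(r[0],1),np.round(r[1],1),round(r[2],1))
P=W[130:242,235:445].reshape(-1,3);P=P[(P[:,2]>15)]
r=cv2.minAreaRect(P[:,:2].astype(np.float32));print("tray",r,np.percentile(P[:,2],[5,50,95]))
E
```

```text
bar bench 0.3 top pct [ 27.3  37.3  39.2 926.3]
   12 100 604 mean [531.7 401.2  34. ] rect [532.1 404.6] [ 16.8 122.1] 7.3 circ [529.  404.2] 61.1
   30 45 522 mean [532.2 403.7  36.1] rect [532.3 404.7] [ 16.3 122.1] 7.3 circ [529.  404.2] 61.1
coup bench 0.3 top pct [ 31.8  43.   45.  926.3]
   12 100 454 mean [429.8 241.9  36.1] rect [430.2 242.7] [54.1 55.3] 0.3 circ [429.1 242.5] 28.4
   30 45 339 mean [429.6 242.1  40.7] rect [430.2 242.7] [54.1 55.3] 0.3 circ [429.1 242.5] 28.4
plain bench 0.3 top pct [ 39.6  41.5  43.2 926.3]
   12 100 640 mean [445.6  99.2  39.9] rect [445.5  99.6] [39.  59.2] 44.1 circ [444.7  99.3] 34.4
   30 45 633 mean [445.4  99.5  40.1] rect [445.5  99.6] [39.  59.1] 44.1 circ [445.2  99.8] 34.1
drum bench 0.4 top pct [ 48.5  55.   79.9 926.3]
   12 100 260 mean [448.4 -90.5  50.5] rect [448.4 -91.8] [32.3 32.5] 87.8 circ [447.8 -92.3] 16.9
   30 45 12 mean [447.5 -79.9  36.1] rect [449.1 -80.7] [ 9.  29.4] 81.0 circ [448.5 -84.5] 14.7
   46 52 142 mean [447.8 -92.   49.1] rect [447.8 -92.1] [31.7 31.3] 88.1 circ [447.7 -92.3] 16.8
   60 90 20 mean [4
[... 445 characters left out ...]
0 36 mean [ 430.4 -258.3   72.1] rect [ 429.8 -259.1] [9.5 9.6] 86.1 circ [ 430.2 -259.4] 5.5
vee bench 0.5 top pct [ 36.1  41.2  42.8 926.3]
   12 100 782 mean [ 535.2 -396.9   34. ] rect [ 535.7 -399.6] [41.8 61.3] 50.4 circ [ 535.6 -399.4] 36.1
   30 45 593 mean [ 535.1 -399.4   37.5] rect [ 535.6 -399.8] [41.6 61.2] 50.6 circ [ 535.9 -400. ] 35.4
hollow [316. 189.] [654.9  -4.3] [49.5 50. ] 89.1
hollow [269. 197.] [640.5  91.6] [138.1  33.9] 7.9
hollow [363. 182.] [ 668.1 -102.1] [82.1 59.8] 7.9
hollow [410. 175.] [ 681.8 -199.8] [70.9 71.6] 88.3
tray ((632.2588500976562, -51.61785888671875), (425.2188415527344, 294.1660461425781), 89.92768096923828) [15.71753535 23.67434828 26.88344975]
```

>>> servo_tool(motion=[37.5,-14.8,-6,0,0,-0.1166,100,37.5,-14.8,-6,0,0,-0.1166,100,37.5,-14.8,-6,0,0,-0.1166,100,37.5,-14.8,-6,0,0,-0.1166,100,37.5,-14.8,-6,0,0,-0.1166,100,37.5,-14.8,-6,0,0,-0.1166,100,37.5,-14.8,-6,0,0,-0.1166,100,37.5,-14.8,-6,0,0,-0.1166,100,37.5,-14.8,-6,0,0,-0.1166,100,37.5,-14.8,-6,0,0,-0.1166,100], newtons=40)

```text
time_s: 0.93
ee_pos: [533.7, 403.9, 172.1]
ee_rot: [180.0, 0.0, 7.0]
force: [0.7, 0.7, 0.9]
gripper_width: 90.9
```

>>> servo_tool(motion=[0,0,-20,0,0,0,100,0,0,0,0,0,0,100,0,0,0,0,0,0,100,0,0,0,0,0,0,100])

```text
time_s: 1.27
ee_pos: [531.3, 405.7, 153.3]
ee_rot: [-180.0, 0.0, 7.4]
force: [-0.2, 0.2, 0.1]
gripper_width: 91.3
```

>>> servo_tool(motion=[1,-1,-35,0,0,0,100,0,0,-35,0,0,0,100,0,0,-30,0,0,0,100,0,0,-15,0,0,0,100,0,0,-6,0,0,0,100,0,0,0,0,0,0,0,0,0,0,0,0,0,0,0,0,0,0,0,0,0,0,0,0,0,0,0,0,0,0,0,0,0,0,0], newtons=40)

```text
time_s: 2.1
ee_pos: [533.7, 404.7, 33.5]
ee_rot: [-179.9, -0.1, 7.3]
force: [0.2, -0.1, -0.5]
gripper_width: 61.1
```

>>> servo_tool(motion=[0,0,0,0,0,0,0,0,0,0,0,0,0,0,0,0,0,0,0,0,0,0,0,0,0,0,0,0])

```text
time_s: 2.43
ee_pos: [533.2, 404.1, 32.0]
ee_rot: [-180.0, -0.0, 7.3]
force: [-0.0, -0.4, -0.5]
gripper_width: 34.0
```

>>> servo_tool(motion=[0,0,0,0,0,0,0,0,0,0,0,0,0,0,0,0,0,0,0,0,0,0,0,0,0,0,0,0,0,0,0,0,0,0,0])

```text
time_s: 2.85
ee_pos: [533.2, 404.1, 31.9]
ee_rot: [180.0, -0.0, 7.3]
force: [0.7, -1.6, -0.2]
gripper_width: 15.8
```

>>> servo_tool(motion=[0,0,10,0,0,0,0,0,0,25,0,0,0,0,0,0,30,0,0,0,0,0,0,25,0,0,0,0,0,0,10,0,0,0,0,0,0,0,0,0,0,0])

```text
time_s: 3.35
ee_pos: [534.2, 405.0, 135.0]
ee_rot: [-179.8, -0.3, 7.3]
force: [0.5, -0.0, -6.1]
gripper_width: 15.8
```

>>> servo_tool(motion=[4,-10,0,0,0,0.06,0,7.5,-23,0,0,0,0.11,0,7.5,-23,0,0,0,0.11,0,7.5,-23,0,0,0,0.11,0,7.5,-23,0,0,0,0.11,0,7.5,-23,0,0,0,0.11,0,7.5,-23,0,0,0,0.11,0,7.5,-23,0,0,0,0.11,0,7.5,-23,0,0,0,0.11,0,7.5,-23,0,0,0,0.11,0])

```text
time_s: 4.18
ee_pos: [603.3, 185.5, 129.4]
ee_rot: [-179.8, 0.2, 67.8]
force: [-0.5, -0.4, -4.1]
gripper_width: 15.8
```

>>> servo_tool(motion=[7.5,-23,0,0,0,0.11,0,7.5,-23,0,0,0,0.11,0,7.5,-23,0,0,0,0.11,0,7.5,-15,0,0,0,0.11,0,4,-10,0,0,0,0.09,0,0,0,0,0,0,0,0,0,0,0,0,0,0,0])

```text
time_s: 4.77
ee_pos: [637.4, 92.7, 129.8]
ee_rot: [-179.8, -0.0, 97.7]
force: [-0.5, 0.7, -4.7]
gripper_width: 16.0
```

```bash
python3 - <<'E'
from workcell import sensors, grab_frame
import cv2,numpy as np
f=grab_frame("side"); cv2.imwrite("pics/s1.png",f["image"][:,:,::-1])
s=sensors.state();print(s["ee_pos"],s["ee_rot"],s["force"])
E
```

```text
[637.40754495  93.3927546  130.22052525] [-1.79793695e+02 -4.56509401e-02  9.77275644e+01] [-1.10930685 -0.22404228 -5.12377736]
```

View pics/s1.png

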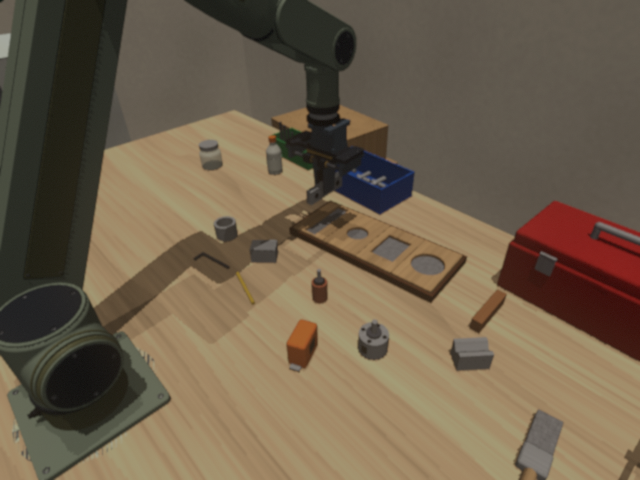

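The side view shows the bar held level between the jaws at about (325,190), above its hollow. I'll lower it now.

>>> servo_tool(motion=[3,-1.5,-20,0,0,0,0,0,0,-25,0,0,0,0,0,0,-20,0,0,0,0,0,0,-10,0,0,0,0,0,0,0,0,0,0,0,0,0,0,0,0,0,0])

```text
time_s: 5.32
ee_pos: [641.4, 92.3, 56.7]
ee_rot: [-179.9, -0.0, 97.9]
force: [0.7, -0.3, -5.0]
gripper_width: 16.1
```

>>> servo_tool(motion=[0,0,-4,0,0,0,0,0,0,-4,0,0,0,0,0,0,-2,0,0,0,0,0,0,0,0,0,0,0,0,0,0,0,0,0,0])

```text
time_s: 5.73
ee_pos: [641.7, 91.6, 47.2]
ee_rot: [180.0, -0.0, 97.9]
force: [-0.1, -0.7, -4.3]
gripper_width: 15.9
```

>>> servo_tool(motion=[0,0,-1,0,0,0,0,0,0,-1,0,0,0,0,0,0,0,0,0,0,0])

```text
time_s: 5.98
ee_pos: [642.0, 91.6, 45.9]
ee_rot: [179.9, -0.0, 97.9]
force: [-0.5, -0.5, 0.7]
gripper_width: 15.9
```

>>> servo_tool(motion=[0,0,0,0,0,0,50,0,0,0,0,0,0,50,0,0,0,0,0,0,50,0,0,0,0,0,0,50,0,0,0,0,0,0,50,0,0,0,0,0,0,60,0,0,20,0,0,0,60,0,0,30,0,0,0,60,0,0,30,0,0,0,60,0,0,15,0,0,0,60])

```text
time_s: 6.82
ee_pos: [643.3, 91.8, 143.8]
ee_rot: [179.7, -0.0, 97.9]
force: [0.2, 0.1, 1.0]
gripper_width: 54.4
```

>>> servo_tool(motion=[-12,-11,0,0,0,0,85,-24,-23,0,0,0,0,85,-24,-23,0,0,0,0,85,-24,-23,0,0,0,0,85,-24,-23,0,0,0,0,85,-24,-23,0,0,0,0,85,-24,-23,0,0,0,0,85,-24,-23,0,0,0,0,85,-14,-12,0,0,0,0,85,0,0,0,0,0,0,85])

```text
time_s: 7.65
ee_pos: [444.5, -93.9, 140.0]
ee_rot: [-179.9, -0.0, 97.7]
force: [-0.6, 0.8, 0.2]
gripper_width: 77.5
```

>>> servo_tool(motion=[0,0,0,0,0,0,80,0,0,0,0,0,0,80])

```text
time_s: 7.82
ee_pos: [448.7, -92.1, 140.3]
ee_rot: [179.9, 0.0, 97.9]
force: [0.6, -0.8, 0.3]
gripper_width: 73.0
```

```bash
python3 - <<'E'
from workcell import sensors, grab_frame
import cv2,numpy as np
f=grab_frame("side"); cv2.imwrite("pics/s2.png",f["image"][:,:,::-1])
s=sensors.state();print(s["ee_pos"],s["ee_rot"],s["force"])
E
```

```text
[448.86162351 -91.92346776 140.17405139] [1.79923327e+02 3.88847722e-03 9.79003390e+01] [-0.08218957 -0.67048803 -0.37915617]
```

View pics/s2.png

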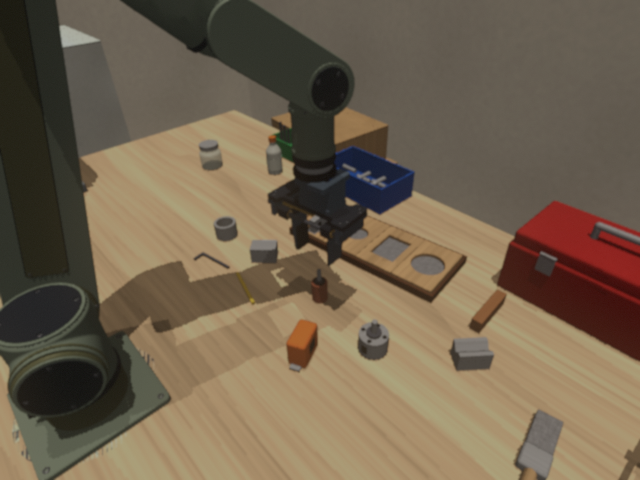

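The open jaws stand directly above the drum at (320,288), so I'll descend and grip.

>>> servo_tool(motion=[0,0,-20,0,0,0,80,0,0,-35,0,0,0,80,0,0,-30,0,0,0,80,0,0,-15,0,0,0,80,0,0,-6,0,0,0,80,0,0,0,0,0,0,80,0,0,0,0,0,0,0,0,0,0,0,0,0,0,0,0,0,0,0,0,0,0,0,0,0,0,0,0], newtons=25)

```text
time_s: 8.7
ee_pos: [448.5, -92.5, 35.0]
ee_rot: [179.9, 0.0, 97.9]
force: [0.3, 0.1, 0.3]
gripper_width: 49.4
```

>>> servo_tool(motion=[0,0,0,0,0,0,0,0,0,0,0,0,0,0,0,0,0,0,0,0,0,0,0,0,0,0,0,0])

```text
time_s: 9.03
ee_pos: [448.0, -92.6, 34.4]
ee_rot: [179.9, 0.0, 97.9]
force: [-0.6, -0.5, 3.9]
gripper_width: 32.3
```

>>> servo_tool(motion=[0,0,0,0,0,0,0,0,0,0,0,0,0,0,0,0,0,0,0,0,0])

```text
time_s: 9.28
ee_pos: [448.0, -92.6, 34.4]
ee_rot: [180.0, 0.0, 97.9]
force: [-0.5, -0.9, 5.7]
gripper_width: 32.9
```

```bash
python3 - <<'E'
from workcell import sensors, grab_frame
import cv2,numpy as np
f=grab_frame("side"); cv2.imwrite("pics/s3.png",cv2.resize(f["image"][200:330,250:420,::-1],None,fx=4,fy=4))
s=sensors.state();print(s["ee_pos"],s["ee_rot"],s["force"],s["gripper_width"])
E
```

```text
[447.95351016 -92.59420717  34.40963867] [1.79956887e+02 2.28970789e-02 9.78648162e+01] [-1.66552752 -1.24030567  5.92827292] 32.28042554116035
```

View pics/s3.png

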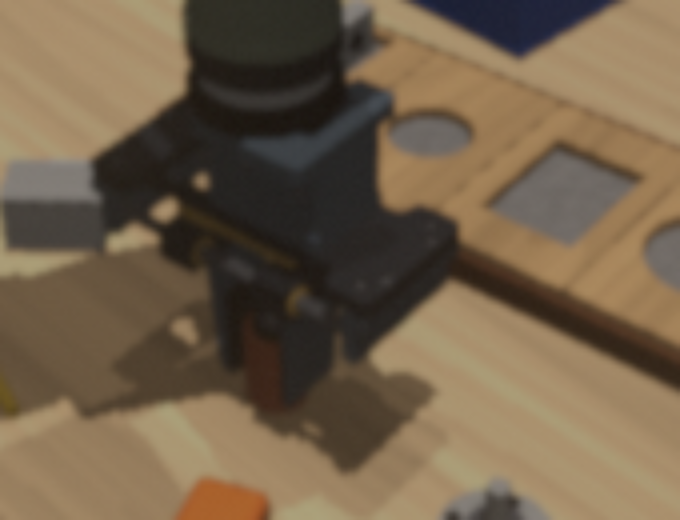

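The drum is gripped upright between the pads. I'll lift it.

>>> servo_tool(motion=[0,0,10,0,0,0,0,0,0,25,0,0,0,0,0,0,35,0,0,0,0,0,0,25,0,0,0,0,0,0,10,0,0,0,0,0,0,0,0,0,0,0])

```text
time_s: 9.83
ee_pos: [449.1, -92.6, 141.2]
ee_rot: [179.7, 0.1, 97.9]
force: [0.5, -0.7, -0.2]
gripper_width: 32.6
```

```bash
python3 - <<'E'
from workcell import sensors, grab_frame
import cv2,numpy as np
f=grab_frame("side"); cv2.imwrite("pics/s4.png",cv2.resize(f["image"][160:310,250:420,::-1],None,fx=4,fy=4))
s=sensors.state();print(s["ee_pos"],s["ee_rot"],s["force"],s["gripper_width"])
E
```

```text
[447.92942964 -92.37004993 139.51295462] [1.79898510e+02 2.20701503e-02 9.78551758e+01] [-0.08930277  0.04432674 -1.53671783] 32.74149608456939
```

View pics/s4.png

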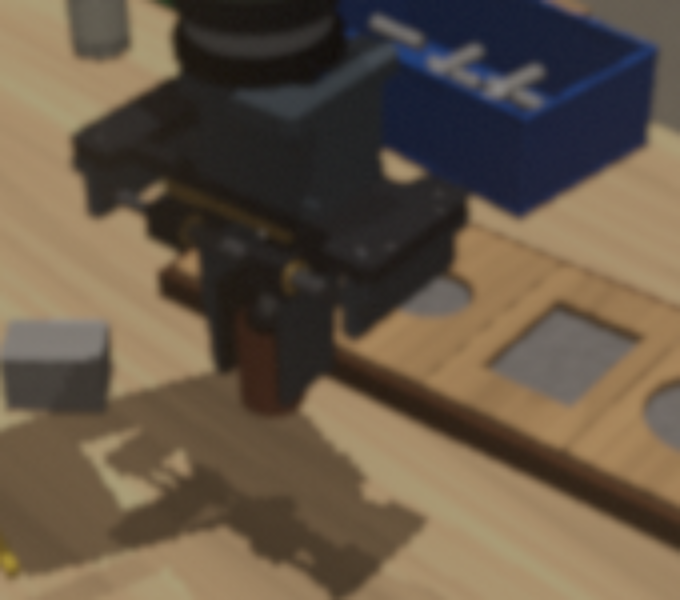

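The drum hangs upright. I'll move it to its hollow at (655,-4).

>>> servo_tool(motion=[13,5.5,0,0,0,0,0,26,11,0,0,0,0,0,26,11,0,0,0,0,0,26,11,0,0,0,0,0,26,11,0,0,0,0,0,26,11,0,0,0,0,0,26,11,0,0,0,0,0,24,11,0,0,0,0,0,13,6,0,0,0,0,0,0,0,0,0,0,0,0])

```text
time_s: 10.72
ee_pos: [656.2, -1.8, 135.8]
ee_rot: [-179.9, -0.1, 98.0]
force: [0.7, 0.4, -1.4]
gripper_width: 32.5
```

>>> servo_tool(motion=[0,0,-10,0,0,0,0,0,0,-20,0,0,0,0,0,0,-20,0,0,0,0,0,0,-20,0,0,0,0,0,0,-10,0,0,0,0,0,0,-3,0,0,0,0,0,0,0,0,0,0,0,0,0,0,0,0,0,0])

```text
time_s: 11.38
ee_pos: [653.9, -4.1, 56.5]
ee_rot: [180.0, 0.0, 97.8]
force: [-0.2, 0.1, -0.9]
gripper_width: 32.6
```

>>> servo_tool(motion=[0.5,0,-3,0,0,0,0,0,0,-3,0,0,0,0,0,0,-1,0,0,0,0,0,0,0,0,0,0,0,0,0,0,0,0,0,0])

```text
time_s: 11.8
ee_pos: [654.2, -3.9, 49.1]
ee_rot: [180.0, -0.0, 97.9]
force: [0.3, -0.5, -2.1]
gripper_width: 32.4
```

>>> servo_tool(motion=[0,0,-1,0,0,0,0,0,0,0,0,0,0,0,0,0,0,0,0,0,0])

```text
time_s: 12.05
ee_pos: [654.4, -3.9, 48.5]
ee_rot: [180.0, 0.0, 97.9]
force: [-0.8, -0.1, 1.8]
gripper_width: 32.5
```

Contact with the floor. I'll release and retreat.

>>> servo_tool(motion=[0,0,0,0,0,0,75,0,0,0,0,0,0,75,0,0,0,0,0,0,75,0,0,0,0,0,0,75,0,0,0,0,0,0,75,0,0,15,0,0,0,75,0,0,25,0,0,0,75,0,0,30,0,0,0,75,0,0,25,0,0,0,75,0,0,5,0,0,0,75])

```text
time_s: 12.88
ee_pos: [656.7, -3.9, 153.0]
ee_rot: [179.5, 0.1, 97.9]
force: [0.9, -0.5, 0.7]
gripper_width: 68.4
```

>>> servo_tool(motion=[-5,-17,0,0,0,-0.05,95,-10,-35,0,0,0,-0.084,95,-10,-35,0,0,0,-0.084,95,-10,-35,0,0,0,-0.084,95,-10,-35,0,0,0,-0.084,95,-10,-35,0,0,0,-0.084,95,-10,-35,0,0,0,-0.084,95,-10,-35,0,0,0,-0.084,95,-10,-35,0,0,0,-0.084,95,-10,-35,0,0,0,-0.084,95])

```text
time_s: 13.72
ee_pos: [558.0, -337.3, 147.1]
ee_rot: [-179.9, 0.0, 51.4]
force: [0.1, 0.1, -0.5]
gripper_width: 86.4
```

>>> servo_tool(motion=[-10,-28,0,0,0,0,95,-9,-24,0,0,0,0,95,-5,-12,0,0,0,0,95,0,0,0,0,0,0,95,0,0,0,0,0,0,95])

```text
time_s: 14.13
ee_pos: [535.0, -399.3, 147.3]
ee_rot: [-179.9, -0.1, 51.6]
force: [-0.6, 0.5, -0.7]
gripper_width: 86.7
```

```bash
python3 - <<'E'
from workcell import sensors, grab_frame
import cv2,numpy as np
f=grab_frame("side"); cv2.imwrite("pics/s5.png",f["image"][:,:,::-1])
s=sensors.state();print(s["ee_pos"],s["ee_rot"],s["force"],s["gripper_width"])
E
```

```text
[ 535.39096821 -398.55597191  147.49688658] [-1.79928151e+02 -5.90038354e-02  5.16985444e+01] [0.5343558  0.18629459 0.72724155] 86.85823651163543
```

View pics/s5.png

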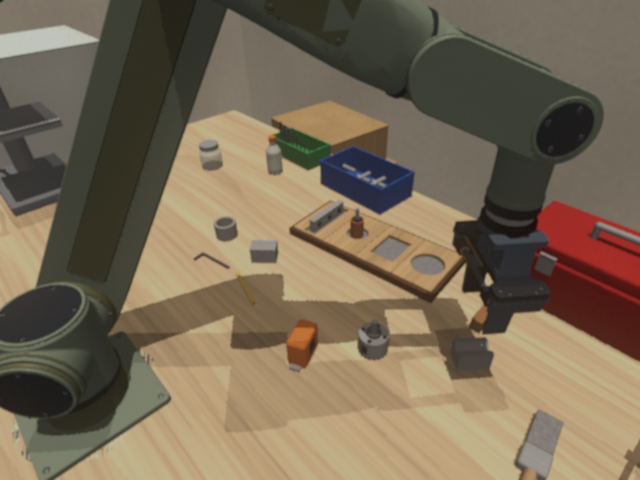

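The bar at (328,213) and drum at (357,224) sit in their hollows, and the gripper is above the V-block at (470,355).

>>> servo_tool(motion=[0,-1,-20,0,0,-0.02,95,0,0,-35,0,0,0,95,0,0,-35,0,0,0,95,0,0,-17,0,0,0,95,0,0,-7,0,0,0,95,0,0,0,0,0,0,95,0,0,0,0,0,0,0,0,0,0,0,0,0,0,0,0,0,0,0,0,0,0,0,0,0,0,0,0], newtons=40)

```text
time_s: 15.02
ee_pos: [535.9, -401.3, 35.6]
ee_rot: [179.8, -0.0, 50.5]
force: [-0.9, -0.8, -0.6]
gripper_width: 62.5
```

>>> servo_tool(motion=[0,0,0,0,0,0,0,0,0,0,0,0,0,0,0,0,0,0,0,0,0,0,0,0,0,0,0,0,0,0,0,0,0,0,0])

```text
time_s: 15.43
ee_pos: [535.1, -401.1, 34.2]
ee_rot: [180.0, 0.0, 50.5]
force: [-1.1, -0.1, 0.9]
gripper_width: 39.7
```

>>> servo_tool(motion=[0,0,10,0,0,0,0,0,0,25,0,0,0,0,0,0,35,0,0,0,0,0,0,25,0,0,0,0,0,0,10,0,0,0,0,0,0,0,0,0,0,0])

```text
time_s: 15.93
ee_pos: [536.1, -401.6, 141.6]
ee_rot: [179.7, -0.0, 50.5]
force: [-0.8, 0.0, -4.4]
gripper_width: 39.9
```

```bash
python3 - <<'E'
from workcell import sensors, grab_frame
import cv2,numpy as np
f=grab_frame("side"); cv2.imwrite("pics/s6.png",cv2.resize(f["image"][200:390,400:580,::-1],None,fx=3,fy=3))
s=sensors.state();print(s["ee_pos"],s["ee_rot"],s["force"],s["gripper_width"])
E
```

```text
[ 535.02617692 -400.71246055  139.08025492] [ 1.79980367e+02 -9.80257565e-03  5.05380359e+01] [-0.24369951  0.75609967 -6.6879524 ] 39.899680118308666
```

View pics/s6.png

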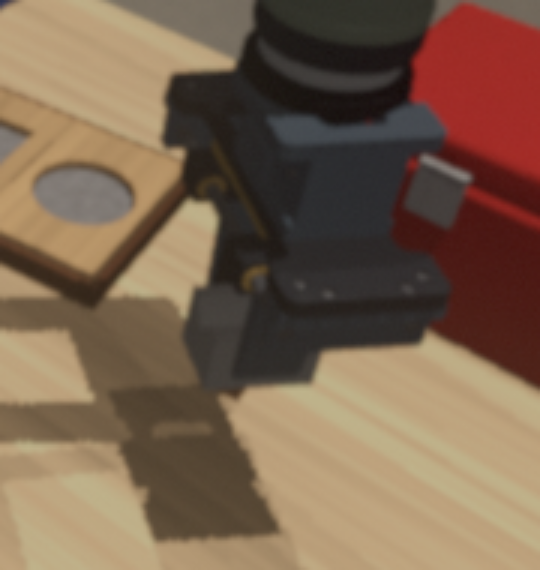

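The V-block is held level.

>>> servo_tool(motion=[7,16,0,0,0,0.04,0,14,31,0,0,0,0.085,0,14,31,0,0,0,0.085,0,14,31,0,0,0,0.085,0,14,31,0,0,0,0.085,0,14,31,0,0,0,0.085,0,14,31,0,0,0,0.085,0,14,31,0,0,0,0.085,0,14,31,0,0,0,0.085,0,9,22,0,0,0,0.07,0])

```text
time_s: 16.82
ee_pos: [662.5, -111.4, 135.4]
ee_rot: [-179.7, -0.2, 96.1]
force: [1.0, -0.3, -5.0]
gripper_width: 39.8
```

>>> servo_tool(motion=[5,12,0,0,0,0.037,0,0,0,0,0,0,0,0,0,0,0,0,0,0,0])

```text
time_s: 17.07
ee_pos: [666.9, -102.7, 136.7]
ee_rot: [-179.7, -0.0, 98.0]
force: [-0.7, -0.7, -5.7]
gripper_width: 40.1
```

>>> servo_tool(motion=[0,0,-10,0,0,0,0,0,0,-20,0,0,0,0,0,0,-20,0,0,0,0,0,0,-20,0,0,0,0,0,0,-10,0,0,0,0,0,0,0,0,0,0,0,0,0,0,0,0,0,0])

```text
time_s: 17.65
ee_pos: [667.6, -103.9, 58.4]
ee_rot: [-179.9, -0.0, 97.8]
force: [-0.5, 0.3, -5.1]
gripper_width: 39.9
```

Target TCP z is about 48.2.

>>> servo_tool(motion=[1,1,-4,0,0,0,0,0,0,-3,0,0,0,0,0,0,-2,0,0,0,0,0,0,0,0,0,0,0,0,0,0,0,0,0,0])

```text
time_s: 18.07
ee_pos: [669.2, -101.8, 50.2]
ee_rot: [180.0, 0.0, 97.9]
force: [0.9, -1.2, -5.5]
gripper_width: 39.9
```

>>> servo_tool(motion=[0,0,-1,0,0,0,0,0,0,0,0,0,0,0,0,0,0,0,0,0,0])

```text
time_s: 18.32
ee_pos: [669.2, -101.8, 49.0]
ee_rot: [180.0, -0.0, 97.9]
force: [0.1, -0.9, -5.4]
gripper_width: 40.3
```

>>> servo_tool(motion=[0,0,-0.8,0,0,0,0,0,0,-0.4,0,0,0,0,0,0,0,0,0,0,0,0,0,0,0,0,0,0])

```text
time_s: 18.65
ee_pos: [669.4, -101.9, 48.2]
ee_rot: [180.0, 0.0, 97.9]
force: [-0.7, 0.9, -2.4]
gripper_width: 39.8
```

>>> servo_tool(motion=[0,0,0,0,0,0,85,0,0,0,0,0,0,85,0,0,0,0,0,0,85,0,0,0,0,0,0,85,0,0,0,0,0,0,85,0,0,15,0,0,0,85,0,0,25,0,0,0,85,0,0,30,0,0,0,85,0,0,25,0,0,0,85,0,0,5,0,0,0,85])

```text
time_s: 19.48
ee_pos: [671.7, -102.3, 153.2]
ee_rot: [179.5, 0.2, 97.9]
force: [1.1, -1.0, 0.3]
gripper_width: 77.5
```

>>> servo_tool(motion=[-13,-8,0,0,0,-0.04,95,-26,-17,0,0,0,-0.09,95,-26,-17,0,0,0,-0.09,95,-26,-17,0,0,0,-0.09,95,-26,-17,0,0,0,-0.09,95,-26,-17,0,0,0,-0.09,95,-26,-17,0,0,0,-0.09,95,-26,-17,0,0,0,-0.09,95,-26,-17,0,0,0,-0.09,95,-18,-13,0,0,0,-0.06,95])

```text
time_s: 20.32
ee_pos: [427.5, -259.4, 147.2]
ee_rot: [-179.9, 0.0, 50.7]
force: [-0.1, -0.1, 0.1]
gripper_width: 87.1
```

>>> servo_tool(motion=[0,0,0,0,0,0,98,0,0,0,0,0,0,98,0,0,0,0,0,0,98])

```text
time_s: 20.57
ee_pos: [430.6, -258.7, 147.6]
ee_rot: [180.0, -0.0, 51.0]
force: [0.4, -0.4, -0.5]
gripper_width: 89.4
```

```bash
python3 - <<'E'
from workcell import sensors, grab_frame
import cv2,numpy as np
f=grab_frame("side"); cv2.imwrite("pics/s7.png",f["image"][:,:,::-1])
s=sensors.state();print(s["ee_pos"],s["ee_rot"],s["force"],s["gripper_width"])
E
```

```text
[ 430.91092636 -258.53701579  147.61384302] [ 1.79986312e+02 -3.03983137e-02  5.09997012e+01] [-0.17410782 -0.1123605   0.49530275] 89.54262010374634
```

View pics/s7.png

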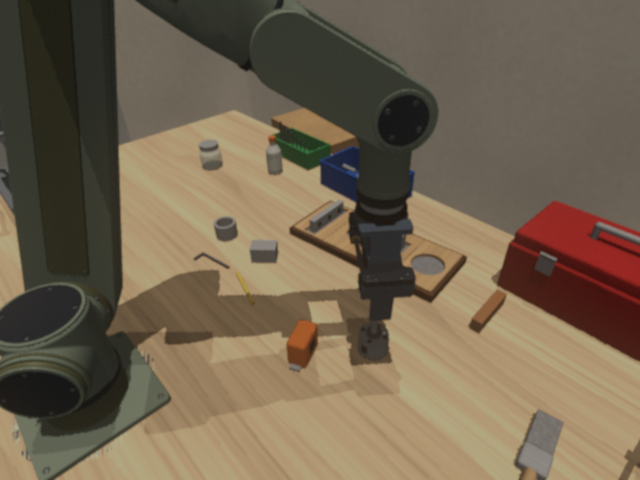

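The gripper is centred over the hole saw at (373,342). I'll descend 113.

>>> servo_tool(motion=[-0.5,-0.5,-20,0,0,0,98,0,0,-35,0,0,0,98,0,0,-34,0,0,0,98,0,0,-17,0,0,0,98,0,0,-7,0,0,0,98,0,0,0,0,0,0,98,0,0,0,0,0,0,0,0,0,0,0,0,0,0,0,0,0,0,0,0,0,0,0,0,0,0,0,0], newtons=30)

```text
time_s: 21.45
ee_pos: [430.4, -259.8, 36.0]
ee_rot: [179.9, -0.0, 50.9]
force: [-0.2, -0.0, 0.4]
gripper_width: 65.8
```

>>> servo_tool(motion=[0,0,0,0,0,0,0,0,0,0,0,0,0,0,0,0,0,0,0,0,0,0,0,0,0,0,0,0])

```text
time_s: 21.78
ee_pos: [429.9, -259.7, 35.5]
ee_rot: [179.9, -0.0, 50.9]
force: [-1.1, 0.2, 6.4]
gripper_width: 54.5
```

>>> servo_tool(motion=[0,0,10,0,0,0,0,0,0,25,0,0,0,0,0,0,35,0,0,0,0,0,0,30,0,0,0,0,0,0,15,0,0,0,0,0,0,0,0,0,0,0])

```text
time_s: 22.28
ee_pos: [431.5, -260.5, 153.7]
ee_rot: [179.5, -0.1, 50.9]
force: [1.3, -0.2, -1.9]
gripper_width: 54.3
```

```bash
python3 - <<'E'
from workcell import sensors, grab_frame
import cv2,numpy as np
f=grab_frame("side"); cv2.imwrite("pics/s8.png",cv2.resize(f["image"][200:390,290:470,::-1],None,fx=3,fy=3))
s=sensors.state();print(s["ee_pos"],s["ee_rot"],s["force"],s["gripper_width"])
E
```

```text
[ 430.28399701 -259.72906938  151.35188358] [ 1.79788232e+02 -3.90950526e-02  5.09308978e+01] [-0.35698807  0.95623665 -2.87631742] 54.51219302174525
```

View pics/s8.png

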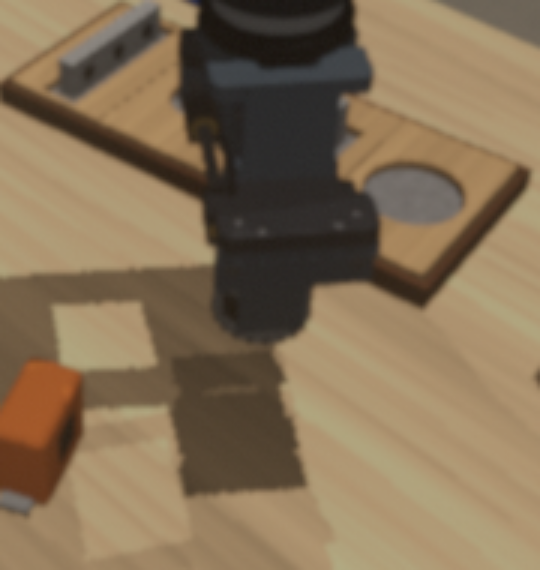

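The hole saw is held level.

>>> servo_tool(motion=[13,3,0,0,0,0,0,29,7,0,0,0,0,0,29,7,0,0,0,0,0,29,7,0,0,0,0,0,29,7,0,0,0,0,0,29,7,0,0,0,0,0,29,7,0,0,0,0,0,29,7,0,0,0,0,0,22,5,0,0,0,0,0,13,3,0,0,0,0,0])

```text
time_s: 23.17
ee_pos: [683.0, -197.3, 146.0]
ee_rot: [-179.8, 0.0, 51.0]
force: [-0.9, 0.2, -1.5]
gripper_width: 54.7
```

>>> servo_tool(motion=[0,0,0,0,0,0,0,0,0,0,0,0,0,0,0,0,0,0,0,0,0])

```text
time_s: 23.42
ee_pos: [679.4, -199.0, 147.8]
ee_rot: [-179.8, 0.1, 50.9]
force: [-0.7, 0.1, -1.5]
gripper_width: 54.8
```

>>> servo_tool(motion=[0,0,-10,0,0,0,0,0,0,-25,0,0,0,0,0,0,-25,0,0,0,0,0,0,-20,0,0,0,0,0,0,-10,0,0,0,0,0,0,0,0,0,0,0,0,0,0,0,0,0,0])

```text
time_s: 24.0
ee_pos: [680.3, -199.6, 59.7]
ee_rot: [-180.0, 0.0, 50.9]
force: [-0.5, 0.3, -1.4]
gripper_width: 54.5
```

Target z is about 49.5.

>>> servo_tool(motion=[1,0,-4,0,0,0,0,0,0,-4,0,0,0,0,0,0,-2,0,0,0,0,0,0,0,0,0,0,0,0,0,0,0,0,0,0])

```text
time_s: 24.42
ee_pos: [681.7, -199.4, 50.0]
ee_rot: [180.0, -0.0, 50.9]
force: [0.8, -0.8, -2.0]
gripper_width: 54.6
```

>>> servo_tool(motion=[0,0,-0.5,0,0,0,0,0,0,0,0,0,0,0,0,0,0,0,0,0,0])

```text
time_s: 24.67
ee_pos: [681.9, -199.4, 49.6]
ee_rot: [180.0, -0.0, 50.9]
force: [0.6, -0.1, -0.4]
gripper_width: 54.4
```

>>> servo_tool(motion=[0,0,-0.3,0,0,0,0,0,0,0,0,0,0,0,0,0,0,0,0,0,98,0,0,0,0,0,0,98,0,0,0,0,0,0,98,0,0,0,0,0,0,98,0,0,0,0,0,0,98,0,0,15,0,0,0,98,0,0,25,0,0,0,98,0,0,35,0,0,0,98])

```text
time_s: 25.5
ee_pos: [679.8, -198.8, 121.5]
ee_rot: [-179.6, 0.1, 50.9]
force: [-0.4, -0.5, -0.7]
gripper_width: 89.5
```

>>> servo_tool(motion=[0,0,30,0,0,0,98,-30,0,20,0,0,0,98,-30,0,10,0,0,0,98,-30,0,0,0,0,0,98,-30,0,0,0,0,0,98,-30,0,0,0,0,0,98,-30,0,0,0,0,0,98,-30,0,0,0,0,0,98,-30,0,0,0,0,0,98,-30,0,0,0,0,0,98])

```text
time_s: 26.33
ee_pos: [410.1, -199.2, 184.0]
ee_rot: [180.0, -0.0, 50.9]
force: [0.0, 0.0, -0.2]
gripper_width: 89.1
```

>>> servo_tool(motion=[-15,-15,0,0,0,0,98,-15,-30,0,0,0,0,98,-10,-30,0,0,0,0,98,0,-30,0,0,0,0,98,0,-30,0,0,0,0,98,0,-30,0,0,0,0,98,0,-15,0,0,0,0,98,0,0,0,0,0,0,98,0,0,0,0,0,0,98,0,0,0,0,0,0,98])

```text
time_s: 27.17
ee_pos: [371.4, -378.0, 183.7]
ee_rot: [-179.9, -0.0, 51.0]
force: [0.1, -0.0, 0.1]
gripper_width: 89.6
```

```bash
python3 - <<'E'
from workcell import sensors, grab_frame
import cv2,numpy as np
for n in("top","side"):
    f=grab_frame(n); cv2.imwrite(f"pics/{n}9.png",f["image"][:,:,::-1]); np.savez(f"{n}9.npz",**f)
print(sensors.state()["ee_pos"])
E
```

```text
[ 371.65180196 -377.90753875  183.99936974]
```

View pics/top9.png

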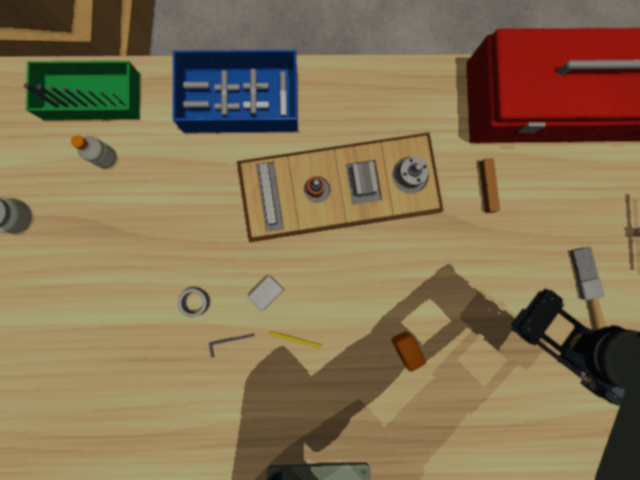

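View pics/side9.png

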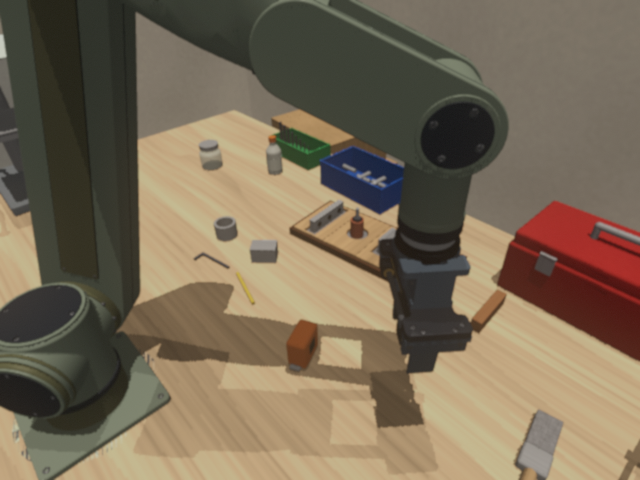

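All four parts sit in their hollows in the top view: bar (269,195), drum (317,188), V-block (364,181), saw (411,173). The coupling (193,302) and plain block (266,292) haven't moved. I'll check this with numbers.

```bash
python3 - <<'E'
from h import *
f=load("top9.npz");W=world(f)
T=dict(bar=((250,155,290,238),36,(640.5,91.6)),drum=((300,170,334,206),48,(654.9,-4.3)),vee=((344,155,386,206),40,(668.1,-102.1)),saw=((386,150,436,198),42,(681.8,-199.8)),
 plain=((242,270,292,314),26,(445.5,99.6)),coup=((172,282,215,322),28,(430.2,242.7)))
for k,((a,b,c,d),h,t) in T.items():
    P=W[b:d,a:c].reshape(-1,3); z=P[:,2]; Q=P[(z>h+14-10)&(z<h+14+8)]
    r=cv2.minAreaRect(Q[:,:2].astype(np.float32)); 
    A=np.c_[Q[:,:2]-Q[:,:2].mean(0),np.ones(len(Q))]; s=np.linalg.lstsq(A,Q[:,2],rcond=None)[0]
    print(k,np.round(r[0],1),np.round(r[1],1),round(r[2],1),"off",np.round(np.array(r[0])-t,1),"topz",np.percentile(Q[:,2],[50,90]).round(1),"slope",s[:2].round(3))
E
```

```text
bar [641.7  93. ] [120.4  16.5] 7.8 off [1.2 1.4] topz [50.4 52.3] slope [-0.008  0.072]
drum [653.5  -2.2] [32.3 33.2] 75.6 off [-1.4  2.1] topz [63.9 68.2] slope [ 0.061 -0.002]
vee [669.9 -99.8] [60.6 40.5] 8.3 off [1.8 2.3] topz [52.4 55.9] slope [0.    0.011]
saw [ 682.2 -198.3] [54.7 55.1] 26.7 off [0.4 1.5] topz [57.  61.4] slope [ 0.017 -0.015]
plain [445.4  99.7] [39.1 59.2] 44.1 off [-0.1  0.1] topz [40.2 42.2] slope [-0.008  0.011]
coup [430.2 242.7] [54.7 53.9] 87.5 off [-0.  0.] topz [41.6 43.7] slope [-0.001  0.002]
```

```bash
python3 - <<'E'
from workcell import env
print(env.job_done())
E
```

```text
the job is handed in; nothing more can be done
None
```

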